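Slide the matching pull-out trays home under the counter shelf

TASK

The two pull-out trays of the little wooden counter shelf have been left out on the worktop. Slide each one along the worktop, without lifting it, back into the bay that matches its width, until its front panel sits against the shelf's uprights. Keep the pegs in their trays, and leave the jars on the shelf and everything else on the worktop where they are.

Things in the scene. Friction and masses are not known exactly. Their poses are not given: they have to be found in the camera images.
- shelf: low fixed wooden counter shelf, 268 mm wide, 145 mm deep, top at 74 mm, on three uprights 20 mm wide that leave two bays open to the front: a wide one on the left (as seen from the robot) and a narrow one on the right. Origin: middle of its front lower edge, on the worktop; x points into the bays, y to its left, z up
- wide_bay (a point): middle of the mouth of the wide (left) bay of the shelf, on the front plane of the shelf at worktop height; axes as the shelf's: x points straight into the bay, y to the left, z up. The bay is 126 mm wide, 58 mm high and 130 mm deep, its floor is the worktop
- narrow_bay (a point): middle of the mouth of the narrow (right) bay of the shelf, on the front plane of the shelf at worktop height; axes as the shelf's: x points straight into the bay, y to the left, z up. The bay is 82 mm wide, 58 mm high and 130 mm deep, its floor is the worktop
- wide_tray: the wider open wooden tray, body 120 mm wide, walls 50 mm high, 4 mm thick, rear corners cut off (14 mm); front panel 10 mm thick, 136 mm wide, 54 mm high with a finger notch (52 mm wide, down to z = 38 mm) in its top edge. About 260 g, two pegs in it. Origin: centre of the footprint, underside; x runs from the front panel (outer face at x = -47.5 mm) to the rear (+47.5 mm), z up
- narrow_tray: the narrower open wooden tray, body 76 mm wide, walls 50 mm high, 4 mm thick, rear corners cut off (14 mm); front panel 10 mm thick, 92 mm wide, 54 mm high with a finger notch (34 mm wide, down to z = 38 mm) in its top edge. About 190 g, one peg in it. Origin: centre of the footprint, underside; x runs from the front panel (outer face at x = -47.5 mm) to the rear (+47.5 mm), z up
- wide_tray_front (a point): point on the underside of the wide tray, in the middle of the inner (rear) face of its front panel: 37.5 mm from the tray's origin along -x. That face meets the shelf's uprights when the tray is home
- narrow_tray_front (a point): point on the underside of the narrow tray, in the middle of the inner (rear) face of its front panel: 37.5 mm from the tray's origin along -x. That face meets the shelf's uprights when the tray is home
- peg_a: wooden clothes peg, 72x15x12 mm, loose in the wide tray; origin at its middle, underside; long axis y
- peg_b: second such peg in the wide tray
- peg_c: such a peg, loose in the narrow tray
- spice_a: spice jar with a dark cap, 41 mm across, 105 mm high, standing loose on top of the shelf near its rear edge. To be left alone. Origin: centre of its underside, z up
- spice_b: second spice jar with a dark cap, 41 mm across, 105 mm high, standing loose on top of the shelf near its rear edge. To be left alone. Origin: centre of its underside, z up
- salt: glass shaker with a rounded metal top, 44 mm across, 90 mm high, standing loose on top of the shelf near its rear edge. To be left alone. Origin: centre of its underside, z up
- mug: white mug, 92 mm across, 95 mm high, on the worktop to the right of the shelf. To be left alone. Origin: centre of its underside
- lemon: lemon, 83x58x58 mm, on the front strip of the worktop at the left. To be left alone. Origin: underside, middle
- tomato: tomato, 62 mm across, left of the lemon. To be left alone. Origin: underside, middle
- scissors: scissors, 199 mm long, lying at the right end of the worktop. To be left alone. Origin: middle, underside
Not all that is in view belongs to the job. What is shaped like the narrow_tray but black is not meant.

How it is judged:
By the outcome, as a careful person would: the job done as asked, in the order asked, and still so for the second after the job is handed in, with the robot touching nothing.
It also fails if it takes over 67 s, if anything falls off the work surface, if the arm or the gripper's body presses on something with over 40 N, if the wrist force passes 120 N, or if a joint passes its speed limit or range.

ROBOT

A 7-joint arm with a two-finger parallel gripper is mounted at the origin on a cart in front of the work surface, level with it; the furniture and walls round the work are solid. World frame = base frame: x ahead of the robot, y to its left, z up, the work surface at z = 0. Lengths are in m, angles in degrees, forces in N, time in s.
With the tool pointing down it reaches from about 0.425 to 0.875 m from the base axis. Payload 8.4 kg.
Tool frame: the origin (TCP) lies midway between the tips of the shut fingers; the grasp point (between the pads) lies behind it (bot.pinch_z is the z of the grasp point in the tool frame, in m); z points along the fingers, y is the line along which they close (so a half turn about z gives the same grasp; the last joint's range is limited). The gripper opens to 87 mm and grips with 3 to 60 N. Pads are 19 mm wide; open, the fingers measure 117 mm over their backs; the gripper's body (75 mm by 190 mm) begins 51 mm behind the grasp point.
Start: joints at [68.171, 19.091, 2.286, 83.961, -0.768, 76.965, -3.352], TCP at [0.181, -0.624, 0.223] pointing down, gripper open.
Joint ranges: [-147.57, 147.57], [-21.85, 119.76], [-74.77, 79.35], [14.55, 137.4], [-85.83, 265.84], [4.83, 119.75], [-152.11, 152.11]. Speed limits (degrees/s): [127.2, 127.2, 159.86, 159.86, 180, 180, 180].

INTERFACE

Orientations are given as [roll, pitch, yaw] about the fixed x, y, z axes, in that order (R = Rz(yaw) Ry(pitch) Rx(roll)).
In Python, from plant import bot gives the robot as it stands. The module is installed in compiled form; this text tells all that it offers.
- The arm moves only by the tool apply_moves, never from a script. Its argument "targets" is a list of rows, each a list of 2 entries, a list of its own where there are three numbers: the shift along the tool's x, y, z as a fraction of full scale, then the turn about the tool's z as a fraction of full scale. In form: [[[tx, ty, tz], spin], ...]. A call has 1 to 20 rows; each row shifts and turns the commanded pose from where the row before left it, along the tool's axes as they then stand; what a row does not reach is not made up. Full scale, the value 1, is 60 mm for a shift and 0.12 rad for a turn. A row lasts 1/8 s, in which the tool goes at most 62.5 mm and 10.7 degrees, less where a joint would pass 70% of its speed; a pose out of reach is approached as far as the arm can. A call with a number of a shift or a turn outside -1 to 1 is refused whole. A call with a gripper value outside its range is refused whole. "gripper" is the closure, from -1 (fully open) to 1 (shut), set as the call begins (left out, the last holds). The fingers move at their own pace and stop on an object; "squeeze" is the grip in N (left out, the last holds). Time passes only in rows, so rows that do not move let the fingers close. It gives the time, the measured TCP pose, the force, the opening and the grip force at its end, in the units of the state.
- bot.observe(): the state, without advancing time (a new reading comes with each control period).
- bot.get_image(name): name is "side" or "top"; returns a dict with "img" (384x512x3 uint8, red, green, blue), "z_map" (384x512 float32, m along the optical axis (not along the pixel's ray), 0 where there is no reading), "mtx" (3x3 intrinsics, pixels), "world_from_camera" (4x4, takes a point from camera to world coordinates). Camera axes: x right, y up, looking along -z (the intrinsics and any distortion apply to the point x, -y, -z); pixel columns grow to the right and rows downward; lengths in m; the calibration is good to about 2 mm. A picture is of the moment at which its call begins.
- bot.close_job(): hands the job in; it is judged then, once.
The state is a dict: "time": time; "joint_positions": joint angles; "joint_vel": joint speeds; "joint_torque": joint torques, N m; "tool_pos": TCP position; "tool_rot": TCP orientation; "ft_force": force on the tool from outside, world axes, zero at the start; "torque": the same for the moment, N m; "opening": finger opening in m; "gripper_force": force on a finger pad.
Only numpy, scipy, OpenCV 4.12 (cv2) and the standard library are available. Lean on these libraries where they do the work, as an engineer would, in place of code of your own. Each camera call takes 0.05 s, during which the arm holds its last target. There are 200 camera calls.

## Working session

There is one attempt and no reset: what is moved stays moved. The work goes in short steps, Python scripts to look and compute and a tool call to move; the robot and the scene stay as the last step left them, time stands still between calls to the robot, and variables do not carry over. Pictures are saved under pics/ and viewed, at most 10 in all, crops included, and the job is handed in when it is done.

Besides the shell and the picture viewer there is one more tool, called as name(argument=value, ...), one argument or row to a line, values as JSON. apply_moves: Moves the arm, as the interface text tells. Its arguments: {"type":"object","properties":{"targets":{"type":"array"},"gripper":{"type":"number"},"squeeze":{"type":"number"}},"required":["targets"]}

```bash
mkdir -p pics; cat > h.py <<'E'
import numpy as np, cv2
from plant import bot
def grab(n):
    d=bot.get_image(n); return d
def pts(d):
    z=d["z_map"]; K=d["mtx"]; T=d["world_from_camera"]
    v,u=np.mgrid[0:z.shape[0],0:z.shape[1]]
    x=(u-K[0,2])/K[0,0]*z; y=(v-K[1,2])/K[1,1]*z
    P=np.stack([x,-y,-z],-1)@T[:3,:3].T+T[:3,3]
    P[z==0]=np.nan
    return P
E
python3 - <<'E'
from h import *
for n in ("top","side"):
    d=grab(n); cv2.imwrite(f"pics/{n}0.png",d["img"][:,:,::-1]); np.savez(f"{n}0.npz",**d)
    print(n,d["world_from_camera"].round(3).tolist(),d["mtx"].round(1).tolist())
s=bot.observe(); print(s, bot.pinch_z)
E
```

```text
top [[0.323, 0.839, -0.437, -0.197], [-0.946, 0.28, -0.162, -0.343], [-0.013, 0.466, 0.885, 1.58], [0.0, 0.0, 0.0, 1.0]] [[414.2, 0.0, 251.7], [0.0, 414.2, 192.5], [0.0, 0.0, 1.0]]
side [[-0.867, 0.324, -0.378, 0.014], [-0.498, -0.582, 0.643, 0.886], [-0.012, 0.746, 0.666, 1.064], [0.0, 0.0, 0.0, 1.0]] [[378.6, 0.0, 251.7], [0.0, 378.6, 189.4], [0.0, 0.0, 1.0]]
{'time': 0.1, 'joint_positions': array([68.17068686, 19.12832082,  2.28570749, 84.00739403, -0.76746085,
       76.96418056, -3.35354623]), 'joint_vel': array([-0.06535354, -0.13951482,  0.07137593, -0.15635138, -0.11308738,
       -0.08735409,  0.02137537]), 'joint_torque': array([ 3.60606391e-03, -6.57813907e+01,  1.33981615e+00, -4.04705930e+01,
       -5.96336718e-02,  4.10474162e-02,  1.93615797e-04]), 'tool_pos': array([ 0.18059299, -0.62396248,  0.22172961]), 'tool_rot': array([-1.79915586e+02,  6.33831536e-03,  1.61419179e+01]), 'ft_force': array([-0.11997676,  0.05758985,  0.20326642]), 'torque': array([-0.0361335 ,  0.01139062, -0.02066927]), 'gripper_force': 0.0, 'opening': 0.08684286609456957} -0.0187
```

View pics/top0.png

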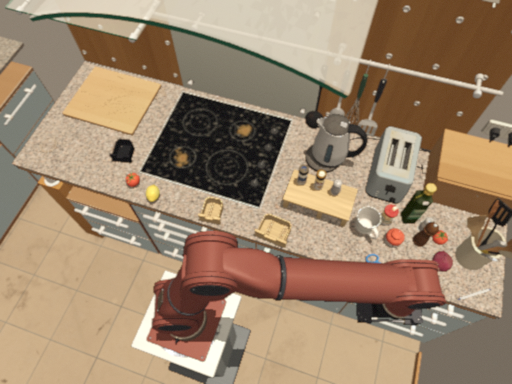

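View pics/side0.png

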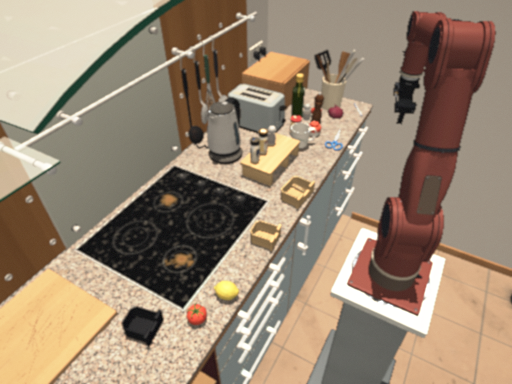

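The top view shows the shelf at about (318,197), the narrow tray at (211,209) and the wide tray at (273,231). The black decoy is at (122,150). Next I'll measure using depth and rays.

```bash
cat > m.py <<'E'
from h import *
import sys
def load(n): return dict(np.load(f"{n}0.npz"))
for n,rs in (("top",((193,195,230,228),(250,208,296,250),(278,165,362,225))),("side",((245,215,290,255),(275,172,320,212),(235,130,305,188)))):
    d=load(n); P=pts(d)
    hsv=cv2.cvtColor(d["img"],cv2.COLOR_RGB2HSV)
    wood=(hsv[...,0]>10)&(hsv[...,0]<28)&(hsv[...,1]>90)&(hsv[...,2]>110)
    big=[]
    for i,(a,b,c,e) in enumerate(rs):
        p=P[b:e,a:c].reshape(-1,3); w=wood[b:e,a:c].reshape(-1)
        bg=p[(~w)&(abs(p[:,2])<.02)]
        print(n,i,"table z",np.nanmedian(bg[:,2]).round(4))
        p=p[w&np.isfinite(p[:,0])]
        h,ed=np.histogram(p[:,2],bins=np.arange(-.01,.11,.01)); print(h)
        top=p[(p[:,2]>(.062 if i==2 else .043))&(p[:,2]<(.085 if i==2 else .062))]
        r=cv2.minAreaRect((top[:,:2]*1000).astype(np.float32)); print(len(top),np.median(top[:,2]).round(4),r); print(cv2.boxPoints(r).round(0).tolist())
    x=[cv2.resize(d["img"][b-8:e+8,a-8:c+8],(260,260),interpolation=cv2.INTER_CUBIC) for a,b,c,e in rs]
    cv2.imwrite(f"pics/crop_{n}.png",np.hstack(x)[:,:,::-1])
E
python3 m.py; python3 -c "
import cv2,numpy as np
cv2.imwrite('pics/crop.png',np.vstack([cv2.imread('pics/crop_top.png'),cv2.imread('pics/crop_side.png')]))"
```

```text
top 0 table z -0.0002
[ 21 147  85  56  54  62  48   0   0   0   0]
93 0.0503 ((438.9442138671875, 70.29525756835938), (96.83325958251953, 91.1337661743164), 5.975818157196045)
[[386.0, 111.0], [396.0, 20.0], [492.0, 30.0], [482.0, 121.0]]
top 1 table z -0.0007
[ 50 288 137  73  79  82  55   4   0   0   0]
120 0.0496 ((438.8796081542969, -199.81935119628906), (133.75828552246094, 97.18977355957031), 84.376220703125)
[[384.0, -262.0], [481.0, -271.0], [494.0, -138.0], [397.0, -128.0]]
top 2 table z -0.0001
[  12   20   25   24   30   33   24  319 1488   98    7]
1894 0.0737 ((629.8595581054688, -334.6109619140625), (275.3548278808594, 155.55479431152344), 87.55667877197266)
[[546.0, -469.0], [702.0, -475.0], [713.0, -200.0], [558.0, -194.0]]
side 0 table z 0.0003
[  3 157 106  89 113 113  46   0   0   0   0]
120 0.0488 ((441.28485107421875, 75.47645568847656), (96.5009994506836, 84.11210632324219), 3.2886106967926025)
[[391.0, 115.0], [396.0, 31.0], [492.0, 36.0], [487.0, 120.0]]
side 1 table z -0.0004
[  9 163 144  99 110 128  49   0   0   0   0]
136 0.0484 ((439.4593200683594, -196.5155792236328), (133.09500122070312, 96.28240203857422), 84.1208267211914)
[[385.0, -258.0], [481.0, -268.0], [494.0, -135.0], [398.0, -125.0]]
side 2 table z 0.0002
[  5  79 117 117  96 117  62 112 430  17  13]
539 0.0736 ((629.6088256835938, -333.01080322265625), (281.18524169921875, 150.02915954589844), 87.86529541015625)
[[549.0, -471.0], [699.0, -476.0], [710.0, -195.0], [560.0, -190.0]]
```

View pics/crop.png

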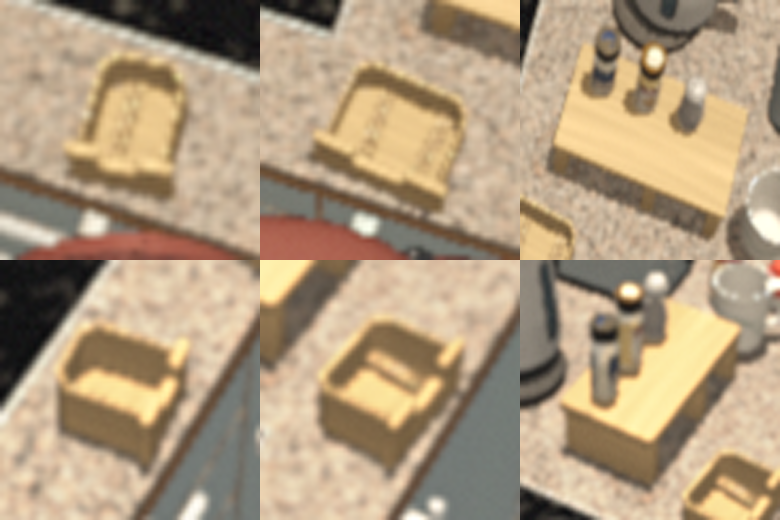

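The crops show both trays with their front panels facing the robot, and the pegs lying roughly along tray x. The shelf yaw is about -2.5°, the wide tray's about -5.7° and the narrow tray's about +5°. Rim heights (0.049–0.050 m) and the shelf top (0.0737 m) agree across both views.

The plan is to straddle-grip the wide tray's front panel at the notch.

apply_moves(
  targets=[
    [[0,0,0],-0.99],
    [[0,0,0],-0.99],
    [[0,0,0],-0.99],
    [[0,0,0],-0.99],
    [[0,0,0],-0.99],
    [[0,0,0],-0.99],
    [[0,0,0],-0.99],
    [[0,0,0],-0.99],
    [[0,0,0],-0.99],
    [[0,0,0],-0.99],
    [[0,0,0],0],
  ],
  gripper=-0.15,
)

```text
time: 1.48
tool_pos: [0.1806, -0.6241, 0.2221]
tool_rot: [-180.0, -0.0, 84.2]
ft_force: [-0.2, -0.7, 0.0]
opening: 0.0502
gripper_force: 0.0
```

apply_moves(
  targets=[
    [[0.75,0.287,0.167],0],
    [[0.75,0.287,0.167],0],
    [[0.75,0.287,0.167],0],
    [[0.75,0.287,0.167],0],
    [[0.75,0.287,0.167],0],
    [[0.75,0.287,0.167],0],
    [[0.75,0.287,0.167],0],
    [[0.75,0.287,0.167],0],
    [[0.75,0.287,0.167],0],
    [[0.75,0.287,0.167],0],
    [[0,0,0],0],
    [[0,0,0],0],
  ],
)

```text
time: 2.98
tool_pos: [0.3972, -0.1945, 0.1224]
tool_rot: [-180.0, 0.0, 84.1]
ft_force: [-0.3, -0.9, -0.2]
opening: 0.0496
gripper_force: 0.0
```

apply_moves(
  targets=[
    [[0,0,0.33],0],
    [[0,0,0.33],0],
    [[0,0,0.33],0],
    [[0,0,0.33],0],
    [[0,0,0.33],0],
    [[0,0,0],0],
    [[0,0,0],0],
  ],
)

```text
time: 3.85
tool_pos: [0.3976, -0.1949, 0.0241]
tool_rot: [180.0, 0.0, 84.1]
ft_force: [0.6, -1.0, 0.1]
opening: 0.0501
gripper_force: 0.0
```

```bash
python3 - <<'E'
from h import *
print(bot.observe()["ft_force"].round(2))
a=grab("top")["img"][190:270,230:320]; b=grab("side")["img"][130:250,230:350]
cv2.imwrite("pics/c1.png",np.hstack([cv2.resize(a,(390,390),interpolation=2),cv2.resize(b,(390,390),interpolation=2)])[:,:,::-1])
E
```

```text
[ 0.58 -0.96  0.09]
```

View pics/c1.png

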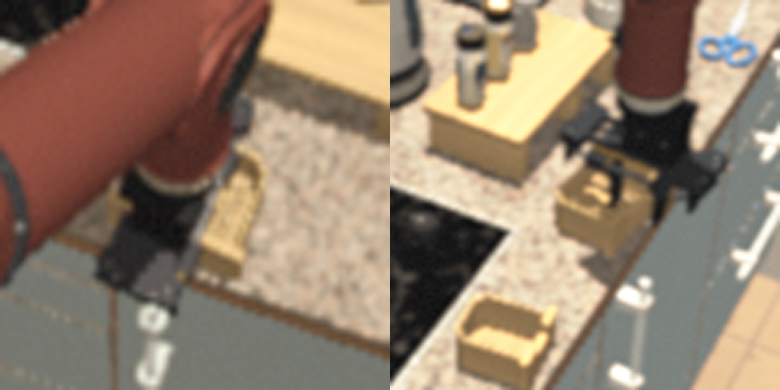

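The fingers straddle the wide tray's front panel (side crop: one finger inside, one outside), and the gripper body's long axis lies along tool y. Now I'll close the gripper.

apply_moves(
  targets=[
    [[0,0,0],0],
    [[0,0,0],0],
    [[0,0,0],0],
    [[0,0,0],0],
    [[0,0,0],0],
    [[0,0,0],0],
    [[0,0,0],0],
    [[0,0,0],0],
  ],
  gripper=1,
  squeeze=15,
)

```text
time: 4.95
tool_pos: [0.3975, -0.194, 0.0234]
tool_rot: [180.0, -0.0, 84.2]
ft_force: [-0.2, 0.3, 0.3]
opening: 0.0098
gripper_force: 15.0
```

```bash
cat > shelf.py <<'E'
from h import *
# robust fit of shelf's top face: front edge & side edges, per row/column slices of the rectified cloud
for n in ("top","side"):
    d=dict(np.load(f"{n}0.npz")); K=d["mtx"];T=d["world_from_camera"]
    hsv=cv2.cvtColor(d["img"],cv2.COLOR_RGB2HSV); P=pts(d)
    m=(abs(P[...,2]-.074)<.008)&(P[...,0]>.5)&(P[...,0]<.75)&(P[...,1]>-.5)&(P[...,1]<-.15)
    # rays on z=.074
    v,u=np.mgrid[0:384,0:512]; R=np.stack([(u-K[0,2])/K[0,0],-(v-K[1,2])/K[1,1],-np.ones(u.shape)],-1)@T[:3,:3].T
    Q=T[:3,3]+R*((.074-T[2,3])/R[...,2])[...,None]
    cs,_=cv2.findContours(m.astype(np.uint8),cv2.RETR_EXTERNAL,cv2.CHAIN_APPROX_NONE)
    c=max(cs,key=cv2.contourArea)[:,0]; q=Q[c[:,1],c[:,0],:2]*1000
    a=np.radians(-2.3); o=np.array([557,-331]); ex=np.array([np.cos(a),np.sin(a)]); ey=np.array([-ex[1],ex[0]])
    X=(q-o)@ex; Y=(q-o)@ey
    f=(abs(X)<10)&(abs(Y)<115); 
    def fit(p):
        p=p.astype(np.float32); l=cv2.fitLine(p,cv2.DIST_HUBER,0,.01,.01).ravel(); return l
    lf=fit(q[f]); s=1 if lf[1]>0 else -1
    print(n,"front yaw",np.degrees(np.arctan2(-lf[0]*s,lf[1]*s)),"X off",np.median(X[f]),f.sum())
    for sg in (1,-1):
        e=(abs(Y-sg*134)<14)&(X>15)&(X<125); l=fit(q[e]); s=np.sign(l[0]); print("side",sg,np.degrees(np.arctan2(l[1]*s,l[0]*s)),np.median(Y[e]),e.sum())
    r=(abs(X-145)<12)&(abs(Y)<115); print("rear X",np.median(X[r]))
E
python3 shelf.py
```

```text
top front yaw -1.851648 X off -3.68422771737163 55
side 1 -2.1218846 134.987810102617 21
side -1 -1.713751 -136.47992291287042 23
rear X 145.1240682278742
side front yaw -1.9899387 X off -2.4557665459862057 35
side 1 -1.1519797 140.84827404663795 23
side -1 -2.4747634 -133.88400485647068 23
rear X 145.81160575935388
```

apply_moves(
  targets=[
    [[-0.131,0.101,0],-0.056],
    [[-0.131,0.101,0],-0.056],
    [[-0.131,0.101,0],-0.056],
    [[-0.131,0.101,0],-0.056],
    [[-0.131,0.101,0],-0.056],
    [[-0.131,0.101,0],-0.056],
    [[-0.131,0.101,0],-0.056],
    [[-0.131,0.101,0],-0.056],
    [[-0.131,0.101,0],-0.056],
    [[-0.131,0.101,0],-0.056],
    [[0,0,0],0],
    [[0,0,0],0],
  ],
)

```text
time: 6.45
tool_pos: [0.4525, -0.2771, 0.0234]
tool_rot: [180.0, 0.0, 88.0]
ft_force: [0.8, -1.0, 0.9]
opening: 0.0097
gripper_force: 15.0
```

```bash
python3 - <<'E'
from h import *
for n in ("top","side"):
    d=grab(n); np.savez(f"{n}1.npz",**d)
a=np.load("top1.npz")["img"][170:260,255:375]; b=np.load("side1.npz")["img"][120:210,230:350]
cv2.imwrite("pics/c2.png",np.hstack([cv2.resize(a,(400,300),interpolation=2),cv2.resize(b,(400,300),interpolation=2)])[:,:,::-1])
E
```

```text
(no output)
```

View pics/c2.png

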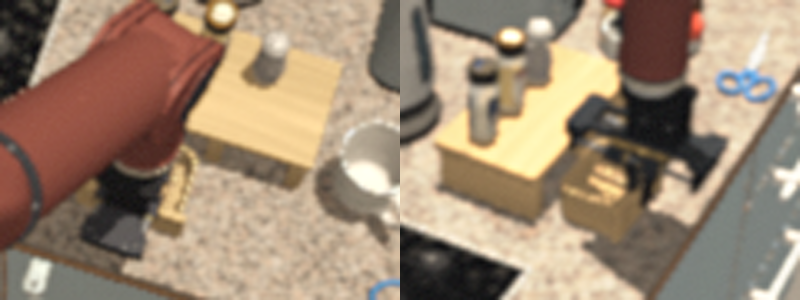

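The tray now sits ahead of the wide bay. I'll compare its left wall face with the shelf's left face in the side view's depth.

```bash
cat > lat.py <<'E'
from h import *
import sys
k=sys.argv[1]; a=np.radians(-1.95); o=np.array([.5557,-.3312]); ex=np.array([np.cos(a),np.sin(a)]); ey=np.array([-ex[1],ex[0]])
for n in ("side","top"):
    d=dict(np.load(f"{n}{k}.npz")); P=pts(d).reshape(-1,3); hsv=cv2.cvtColor(d["img"],cv2.COLOR_RGB2HSV).reshape(-1,3)
    w=(hsv[:,0]>8)&(hsv[:,0]<30)&(hsv[:,1]>80)&(hsv[:,2]>60)
    X=(P[:,:2]-o)@ex*1000; Y=(P[:,:2]-o)@ey*1000; Z=P[:,2]*1000
    def rep(name,s,A,B):
        s=s&w
        if s.sum()<8: return print(n,name,"few",s.sum())
        l=np.polyfit(A[s],B[s],1); r=B[s]-np.polyval(l,A[s]); g=abs(r)<2*np.std(r)+.5; l=np.polyfit(A[s][g],B[s][g],1)
        print(n,name,g.sum(),"med",np.median(B[s][g]).round(2),"slope deg",np.degrees(np.arctan(l[0])).round(2),"at mid",np.median(A[s][g]).round(0))
    rep("shelf left",(X>10)&(X<135)&(Z>10)&(Z<62)&(abs(Y-134)<8),X,Y)
    rep("tray left",(X>-92)&(X<-36)&(Z>8)&(Z<44)&(abs(Y-111)<8),X,Y)
    rep("tray rim left",(X>-92)&(X<-36)&(Z>46)&(Z<54)&(abs(Y-109)<8),X,Y)
    rep("tray rim right",(X>-92)&(X<-36)&(Z>46)&(Z<54)&(abs(Y+7)<8),X,Y)
    rep("shelf front",(Z>64)&(Z<71)&(abs(X)<8)&(abs(Y)<125),Y,X)
    rep("right upright",(Z>6)&(Z<55)&(abs(X)<6)&(Y<-110)&(Y>-140),Z,Y)
    rep("mid upright",(Z>6)&(Z<55)&(abs(X)<6)&(Y<0)&(Y>-42),Z,Y)
E
python3 lat.py 0; echo; python3 lat.py 1
```

```text
side shelf left 212 med 132.52 slope deg 0.17 at mid 71.0
side tray left 13 med 112.42 slope deg 26.99 at mid -76.0
side tray rim left few 4
side tray rim right few 0
side shelf front 38 med 1.05 slope deg 0.08 at mid 17.0
side right upright 20 med -117.33 slope deg -4.72 at mid 27.0
side mid upright 23 med -20.79 slope deg 1.25 at mid 31.0
top shelf left few 0
top tray left 15 med 112.03 slope deg -20.15 at mid -77.0
top tray rim left few 4
top tray rim right few 0
top shelf front 57 med 0.45 slope deg -0.31 at mid -16.0
top right upright 26 med -123.45 slope deg -0.98 at mid 33.0
top mid upright 27 med -22.89 slope deg 1.47 at mid 32.0

side shelf left 207 med 132.19 slope deg -0.62 at mid 70.0
side tray left 76 med 109.72 slope deg 1.01 at mid -62.0
side tray rim left 15 med 110.14 slope deg 0.47 at mid -67.0
side tray rim right few 0
side shelf front 16 med 1.58 slope deg 0.02 at mid 81.0
side right upright few 3
side mid upright 10 med -17.36 slope deg 14.39 at mid 34.0
top shelf left few 0
top tray left few 1
top tray rim left few 0
top tray rim right 11 med -8.3 slope deg -0.31 at mid -65.0
top shelf front 43 med 0.73 slope deg 0.65 at mid -47.0
top right upright 29 med -125.09 slope deg -6.49 at mid 29.0
top mid upright 26 med -21.81 slope deg 0.09 at mid 34.0
```

The tray's lateral offset from the shelf is 22.6 mm against the ideal 23, so it is centred to within 0.5 mm, and its yaw matches. I'll insert it gently and watch the force.

apply_moves(
  targets=[
    [[-0.007,0.1,0],0],
    [[0,0.1,0],0],
    [[0,0.1,0],0],
    [[0,0.1,0],0],
    [[0,0.1,0],0],
    [[0,0,0],0],
  ],
)

```text
time: 7.3
tool_pos: [0.4833, -0.2779, 0.0234]
tool_rot: [179.9, -0.0, 88.1]
ft_force: [0.9, -0.8, 1.9]
opening: 0.0095
gripper_force: 15.0
```

apply_moves(
  targets=[
    [[0,0.1,0],0],
    [[0,0.1,0],0],
  ],
)

```text
time: 7.55
tool_pos: [0.4939, -0.2786, 0.0234]
tool_rot: [-179.9, 0.0, 88.1]
ft_force: [-5.8, 0.1, 6.6]
opening: 0.0096
gripper_force: 15.0
```

apply_moves(
  targets=[
    [[0,0,0],0],
    [[0,0,0],0],
  ],
)

```text
time: 7.8
tool_pos: [0.4947, -0.2784, 0.0234]
tool_rot: [179.9, -0.0, 88.1]
ft_force: [1.9, -0.6, 0.6]
opening: 0.01
gripper_force: 15.0
```

```bash
python3 - <<'E'
from h import *
s=bot.observe(); print(s["ft_force"],s["torque"],s["tool_pos"])
for n in ("top","side"):
    d=grab(n); np.savez(f"{n}2.npz",**d)
a=np.load("top2.npz")["img"][170:260,255:375]; b=np.load("side2.npz")["img"][120:210,230:350]
cv2.imwrite("pics/c3.png",np.hstack([cv2.resize(a,(400,300),interpolation=2),cv2.resize(b,(400,300),interpolation=2)])[:,:,::-1])
E
python3 lat.py 2 | grep -E "left"
```

```text
[ 1.92210462 -0.56610439  0.62952692] [-0.0609369  -0.35373407 -0.0656449 ] [ 0.49469708 -0.27840714  0.02339252]
side shelf left 215 med 132.0 slope deg -0.08 at mid 69.0
side tray left 41 med 111.6 slope deg -9.99 at mid -49.0
side tray rim left 12 med 110.4 slope deg -12.96 at mid -54.0
top shelf left few 0
top tray left few 3
top tray rim left few 0
```

View pics/c3.png

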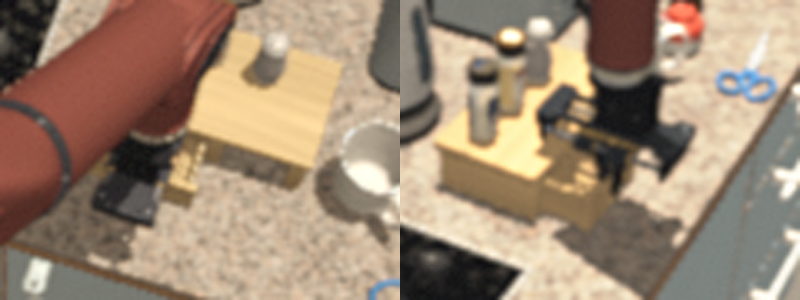

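The force was only a transient. The tray's nose is inside the bay and it's moving freely, so I'll continue 27 mm and then release.

apply_moves(
  targets=[
    [[0,0.09,0],0],
    [[0,0.09,0],0],
    [[0,0.09,0],0],
    [[0,0.09,0],0],
    [[0,0.09,0],0],
    [[0,0,0],0],
    [[0,0,0],0],
  ],
)

```text
time: 8.78
tool_pos: [0.5211, -0.2796, 0.0234]
tool_rot: [180.0, 0.0, 88.1]
ft_force: [-1.2, -0.3, 3.5]
opening: 0.0099
gripper_force: 15.0
```

apply_moves(
  targets=[
    [[0,0,0],0],
    [[0,0,0],0],
    [[0,0,0],0],
  ],
  gripper=0.5,
)

```text
time: 9.15
tool_pos: [0.5211, -0.2793, 0.0231]
tool_rot: [-180.0, -0.0, 88.1]
ft_force: [0.9, -0.1, 0.7]
opening: 0.021
gripper_force: 0.0
```

apply_moves(
  targets=[
    [[0,0,-0.33],0],
    [[0,0,-0.33],0],
    [[0,0,-0.33],0],
    [[0,0,-0.33],0],
    [[0,-0.26,0],0],
    [[0,-0.26,0],0],
    [[0,-0.26,0],0],
    [[0,0,0],0],
  ],
)

```text
time: 10.15
tool_pos: [0.4726, -0.2782, 0.1021]
tool_rot: [-179.9, 0.0, 88.0]
ft_force: [0.7, 0.1, 0.0]
opening: 0.0218
gripper_force: 0.0
```

apply_moves(
  targets=[
    [[0,0,0.33],0],
    [[0,0,0.33],0],
    [[0,0,0.33],0],
    [[0,0,0.33],0],
    [[0,0,0],0],
    [[0,0.1,0],0],
    [[0,0.1,0],0],
    [[0,0.1,0],0],
    [[0,0.1,0],0],
    [[0,0.1,0],0],
    [[0,0.1,0],0],
    [[0,0,0],0],
    [[0,0,0],0],
  ],
  gripper=1,
)

```text
time: 11.78
tool_pos: [0.5104, -0.279, 0.0233]
tool_rot: [-180.0, -0.0, 88.1]
ft_force: [-0.2, -0.8, -0.1]
opening: 0.0004
gripper_force: 0.0
```

apply_moves(
  targets=[
    [[0,0.067,0],0],
    [[0,0.067,0],0],
    [[0,0.067,0],0],
    [[0,0.067,0],0],
    [[0,0,0],0],
    [[0,0,0],0],
  ],
)

```text
time: 12.52
tool_pos: [0.5267, -0.2796, 0.0234]
tool_rot: [180.0, 0.0, 88.1]
ft_force: [0.8, -0.4, -0.5]
opening: 0.0009
gripper_force: 0.0
```

apply_moves(
  targets=[
    [[0,0.05,0],0],
    [[0,0.05,0],0],
    [[0,0,0],0],
    [[0,0,0],0],
  ],
)

```text
time: 13.02
tool_pos: [0.5327, -0.2797, 0.0234]
tool_rot: [180.0, -0.0, 88.1]
ft_force: [-0.9, 0.6, 0.0]
opening: 0.0004
gripper_force: 0.0
```

apply_moves(
  targets=[
    [[0,0.035,0],0],
    [[0,0,0],0],
    [[0,0,0],0],
  ],
)

```text
time: 13.4
tool_pos: [0.5347, -0.2799, 0.0234]
tool_rot: [180.0, -0.0, 88.1]
ft_force: [-0.3, -0.1, 0.1]
opening: 0.0004
gripper_force: 0.0
```

```bash
cat > home.py <<'E'
from h import *
import sys
k=sys.argv[1]; a=np.radians(-1.95); o=np.array([.5557,-.3312]); ex=np.array([np.cos(a),np.sin(a)]); ey=np.array([-ex[1],ex[0]])
for n in ("side","top"):
    d=grab(n); np.savez(f"{n}{k}.npz",**d); P=pts(d).reshape(-1,3); hsv=cv2.cvtColor(d["img"],cv2.COLOR_RGB2HSV).reshape(-1,3)
    w=(hsv[:,0]>8)&(hsv[:,0]<30)&(hsv[:,1]>80)&(hsv[:,2]>60)
    X=(P[:,:2]-o)@ex*1000; Y=(P[:,:2]-o)@ey*1000; Z=P[:,2]*1000
    for nm,lo,hi in (("wide",-20,122),("narrow",-122,-24)):
        for seg in ((lo,lo+30),(hi-30,hi)):
            f=w&(Y>seg[0])&(Y<seg[1])&(Z>5)&(Z<50)&(X>-60)&(X<5)
            if f.sum()>4: print(n,nm,seg,f.sum(),"panel/front X pct10,50",np.percentile(X[f],[10,50]).round(1),"Y",np.percentile(Y[f],[2,98]).round(1))
    f=w&(abs(Y)<125)&(Z>64)&(Z<71)&(abs(X)<8); print(n,"shelf front",np.median(X[f]).round(1),f.sum())
E
python3 home.py 3; python3 -c "from plant import bot;print(bot.observe()['ft_force'])"
```

```text
side wide (92, 122) 49 panel/front X pct10,50 [-13.2 -10.7] Y [ 93.7 120.3]
side shelf front 1.3 14
top wide (-20, 10) 42 panel/front X pct10,50 [-17.  -14.1] Y [-19.   9.]
top narrow (-122, -92) 10 panel/front X pct10,50 [-1.7 -0.1] Y [-121.4 -115.1]
top narrow (-54, -24) 12 panel/front X pct10,50 [-2.7 -0.7] Y [-31.9 -24.2]
top shelf front 1.1 39
[-0.03426294 -0.71067657  0.17861888]
```

apply_moves(
  targets=[
    [[0,0.035,0],0],
    [[0,0,0],0],
    [[0,0,0],0],
  ],
)

```text
time: 13.88
tool_pos: [0.5369, -0.2799, 0.0234]
tool_rot: [180.0, -0.0, 88.1]
ft_force: [0.6, 0.3, 0.1]
opening: 0.0001
gripper_force: 0.0
```

apply_moves(
  targets=[
    [[0,0.025,0],0],
    [[0,0,0],0],
    [[0,0,0],0],
  ],
)

```text
time: 14.25
tool_pos: [0.5383, -0.28, 0.0233]
tool_rot: [180.0, -0.0, 88.1]
ft_force: [-0.3, 0.5, 0.3]
opening: 0.0004
gripper_force: 0.1
```

apply_moves(
  targets=[
    [[0,0.025,0],0],
    [[0,0,0],0],
    [[0,0,0],0],
  ],
)

```text
time: 14.62
tool_pos: [0.5385, -0.28, 0.0231]
tool_rot: [-179.9, -0.0, 88.0]
ft_force: [-5.9, 0.5, 3.1]
opening: 0.0006
gripper_force: 2.8
```

apply_moves(
  targets=[
    [[0,0.02,0],0],
    [[0,0,0],0],
    [[0,0,0],0],
  ],
)

```text
time: 15.0
tool_pos: [0.5386, -0.2801, 0.023]
tool_rot: [-179.7, -0.0, 88.0]
ft_force: [-10.0, 1.6, 6.5]
opening: 0.0004
gripper_force: 5.1
```

```bash
python3 home.py 4; python3 -c "from plant import bot;print(bot.observe()['ft_force'])"
```

```text
side wide (92, 122) 39 panel/front X pct10,50 [-10.   -8.3] Y [ 94.9 119.1]
side shelf front 1.2 10
top wide (-20, 10) 37 panel/front X pct10,50 [-11.6  -9.6] Y [-19.1   8.7]
top narrow (-122, -92) 11 panel/front X pct10,50 [-0.9  1.3] Y [-121.7 -114.9]
top narrow (-54, -24) 10 panel/front X pct10,50 [-2.3 -0.6] Y [-32.  -24.1]
top shelf front 1.3 38
[-10.15995777   1.52879518   6.31690145]
```

Wide tray home: the TCP stopped at x = 0.5385 with 10 N of contact force, and the panel front is about 10 mm proud of the shelf front. I'll retract and measure the narrow tray.

apply_moves(
  targets=[
    [[0,-0.25,0],0],
    [[0,-0.25,0],0],
    [[0,0,-0.4],0],
    [[0,0,-0.4],0],
    [[0,0,-0.4],0],
    [[0,0,-0.4],0],
    [[0,0,0],0],
  ],
  gripper=-0.15,
)

```text
time: 15.98
tool_pos: [0.5115, -0.2797, 0.1213]
tool_rot: [179.8, 0.1, 88.0]
ft_force: [0.8, -0.3, 0.1]
opening: 0.0491
gripper_force: 0.0
```

```bash
python3 home.py 5; python3 - <<'E'
from h import *
for n,k in (("side",0),("side",5),("top",0),("top",5)):
    d=dict(np.load(f"{n}{k}.npz")); P=pts(d).reshape(-1,3); hsv=cv2.cvtColor(d["img"],cv2.COLOR_RGB2HSV).reshape(-1,3)
    w=(hsv[:,0]>8)&(hsv[:,0]<30)&(hsv[:,1]>80)&(hsv[:,2]>60)
    p=P*1000
    box=w&(p[:,0]>370)&(p[:,0]<505)&(abs(p[:,1]-72)<70)&(p[:,2]>6)&(p[:,2]<60)
    q=p[box]
    if len(q)<40: print(n,k,"hidden",len(q)); continue
    r=cv2.minAreaRect(q[:,:2].astype(np.float32)); print(n,k,len(q),r)
    a=np.radians(5); c=np.array([440,73]); ex=np.array([np.cos(a),np.sin(a)]); ey=np.array([-ex[1],ex[0]])
    X=(q[:,:2]-c)@ex;Y=(q[:,:2]-c)@ey
    for nm,s,A,B in (("left",(abs(Y-38)<7)&(abs(X)<28),X,Y),("right in",(abs(Y+35)<7)&(abs(X)<28),X,Y),("front",(X<-40)&(abs(Y)<42),Y,X),("rear",(X>36)&(abs(Y)<22),Y,X)):
        if s.sum()>8: print(nm,s.sum(),np.median(B[s]).round(1),np.percentile(B[s],[5,95]).round(1),"slope",np.degrees(np.polyfit(A[s],B[s],1)[0]).round(1))
E
```

```text
side wide (-20, 10) 20 panel/front X pct10,50 [-10.6  -8.9] Y [-13.7   8.8]
side wide (92, 122) 46 panel/front X pct10,50 [-9.9 -7.1] Y [ 94.7 121.6]
side shelf front 0.8 27
top wide (-20, 10) 35 panel/front X pct10,50 [-12.2 -10. ] Y [-19.    8.8]
top wide (92, 122) 20 panel/front X pct10,50 [-12.5  -9.6] Y [105.  119.6]
top narrow (-122, -92) 10 panel/front X pct10,50 [-0.9  0.7] Y [-121.7 -115.2]
top narrow (-54, -24) 11 panel/front X pct10,50 [-2.1 -0.3] Y [-32.  -24.6]
top shelf front 1.1 35
side 0 544 ((442.243896484375, 73.23792266845703), (95.93790435791016, 92.62187957763672), 5.946903228759766)
left 124 35.7 [33.  38.6] slope 1.3
right in 129 -35.6 [-38.9 -32.5] slope 1.1
front 83 -44.1 [-45.1 -41. ] slope -0.6
rear 43 47.0 [44.1 48.9] slope -1.1
side 5 526 ((442.07843017578125, 76.34522247314453), (96.24918365478516, 89.05690002441406), 6.517542362213135)
left 124 35.9 [33.3 39.1] slope 0.8
right in 125 -35.9 [-39.1 -32.3] slope 0.3
front 82 -44.3 [-45.3 -41.2] slope -0.8
rear 43 46.7 [40. 48.] slope -0.2
top 0 384 ((441.0247802734375, 70.51304626464844), (101.01708221435547, 91.1337661743164), 5.975818157196045)
left 37 33.3 [31.4 35. ] slope 0.6
right in 36 -38.8 [-39.9 -35.9] slope 0.3
front 104 -45.9 [-48.5 -41.5] slope -0.6
rear 63 44.2 [38.2 46.9] slope 1.0
top 5 157 ((465.1805725097656, 78.56745910644531), (54.02771759033203, 77.59779357910156), 38.80986404418945)
left 16 33.2 [31.6 36. ] slope 0.3
rear 62 44.9 [37.6 48.3] slope -1.2
```

apply_moves(
  targets=[
    [[0,0,0],-0.57],
    [[0,0,0],-0.57],
    [[0.745,0.023,0],0],
    [[0.745,0.023,0],0],
    [[0.745,0.023,0],0],
    [[0.745,0.023,0],0],
    [[0.745,0.023,0],0],
    [[0.745,0.023,0],0],
    [[0.745,0.023,0],0],
    [[0.745,0.023,0],0],
    [[0,0,0],0],
    [[0,0,0],0],
  ],
)

```text
time: 17.58
tool_pos: [0.4846, 0.077, 0.1185]
tool_rot: [-179.9, 0.0, 95.9]
ft_force: [0.0, -1.3, -1.2]
opening: 0.05
gripper_force: 0.0
```

```bash
python3 - <<'E'
from h import *
s=bot.observe(); print(s["tool_pos"],s["tool_rot"],s["joint_positions"].round(1))
a=grab("top")["img"][165:255,180:300]; b=grab("side")["img"][160:280,220:340]
cv2.imwrite("pics/c4.png",np.hstack([cv2.resize(a,(400,300),interpolation=2),cv2.resize(b,(300,300),interpolation=2)])[:,:,::-1])
E
```

```text
[0.48462811 0.07704872 0.11851707] [-1.79924867e+02  1.21182131e-02  9.59048495e+01] [ 26.2   9.4 -43.3 111.2   7.2  62.2 -14.2]
```

View pics/c4.png

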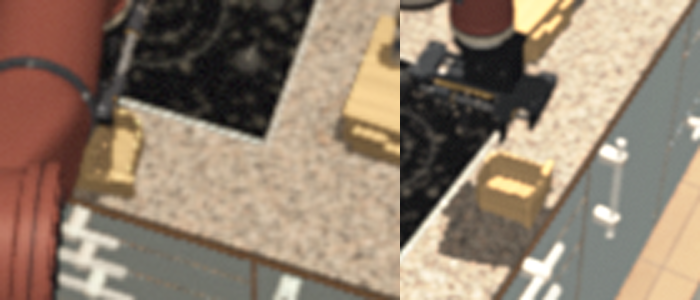

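The gripper is above the narrow tray's rear wall, with nothing in the way. I'll descend and grip.

apply_moves(
  targets=[
    [[0,0.03,0.31],0],
    [[0,0,0.31],0],
    [[0,0,0.31],0],
    [[0,0,0.31],0],
    [[0,0,0.31],0],
    [[0,0,0],0],
    [[0,0,0],0],
  ],
)

```text
time: 18.55
tool_pos: [0.4873, 0.0782, 0.0267]
tool_rot: [180.0, -0.0, 95.9]
ft_force: [0.1, 0.3, -0.2]
opening: 0.0499
gripper_force: 0.0
```

apply_moves(
  targets=[
    [[0,0,0],0],
    [[0,0,0],0],
    [[0,0,0],0],
    [[0,0,0],0],
    [[0,0,0],0],
    [[0,0,0],0],
    [[0,0,0],0],
    [[0,0,0],0],
  ],
  gripper=1,
)

```text
time: 19.55
tool_pos: [0.487, 0.078, 0.0264]
tool_rot: [180.0, -0.0, 95.9]
ft_force: [-1.0, 0.1, -0.1]
opening: 0.0039
gripper_force: 15.0
```

apply_moves(
  targets=[
    [[-0.2,0,0],0.057],
    [[-0.3,0,0],0.057],
    [[-0.4,0,0],0.057],
    [[-0.4,0,0],0.057],
    [[-0.4,0,0],0.057],
    [[-0.4,0,0],0.057],
    [[-0.4,0,0],0.057],
    [[-0.4,0,0],0.057],
    [[-0.4,0,0],0.057],
    [[-0.4,0,0],0.057],
    [[-0.4,0,0],0.057],
    [[-0.4,0,0],0.057],
    [[-0.4,0,0],0.057],
    [[-0.4,0,0],0.057],
    [[-0.4,0,0],0.057],
    [[-0.4,0,0],0.057],
    [[-0.4,0,0],0.057],
    [[-0.4,0,0],0.057],
    [[-0.4,0,0],0.057],
    [[-0.3,0,0],0.057],
  ],
)

```text
time: 22.05
tool_pos: [0.5034, -0.3791, 0.0264]
tool_rot: [180.0, 0.0, 88.0]
ft_force: [0.3, 3.9, 5.0]
opening: 0.004
gripper_force: 15.0
```

apply_moves(
  targets=[
    [[-0.2,0,0],0],
    [[0,0,0],0],
    [[0,0,0],0],
  ],
)

```text
time: 22.42
tool_pos: [0.5029, -0.3903, 0.0264]
tool_rot: [180.0, 0.1, 88.0]
ft_force: [-0.8, -2.8, 4.1]
opening: 0.0038
gripper_force: 15.0
```

apply_moves(
  targets=[
    [[-0.1,0,0],0],
    [[-0.1,0,0],0],
    [[0,0,0],0],
    [[0,0,0],0],
  ],
)

```text
time: 22.92
tool_pos: [0.5031, -0.4008, 0.0265]
tool_rot: [180.0, -0.0, 88.1]
ft_force: [0.0, 2.1, 4.9]
opening: 0.0037
gripper_force: 15.0
```

apply_moves(
  targets=[
    [[0,0,0],0],
    [[0,0,0],0],
    [[0,0,0],0],
    [[0,0,0],0],
  ],
  gripper=0.3,
)

```text
time: 23.42
tool_pos: [0.5026, -0.4014, 0.0262]
tool_rot: [-180.0, -0.0, 88.1]
ft_force: [0.7, 0.2, -0.5]
opening: 0.029
gripper_force: 0.0
```

apply_moves(
  targets=[
    [[0,0,-0.4],0],
    [[0,0,-0.4],0],
    [[0,0,-0.4],0],
    [[0,0,-0.4],0],
    [[0,-0.47,0],0],
    [[0,-0.47,0],0],
    [[0,-0.47,0],0],
    [[0,0,0],0],
    [[0,0,0],0],
  ],
  gripper=-0.15,
)

```text
time: 24.55
tool_pos: [0.4188, -0.3985, 0.1226]
tool_rot: [180.0, 0.0, 88.1]
ft_force: [0.3, 0.3, 0.8]
opening: 0.0497
gripper_force: 0.0
```

```bash
cat > lat2.py <<'E'
from h import *
import sys
k=sys.argv[1]; a=np.radians(-1.95); o=np.array([.5557,-.3312]); ex=np.array([np.cos(a),np.sin(a)]); ey=np.array([-ex[1],ex[0]])
for n in ("side","top"):
    d=grab(n); np.savez(f"{n}{k}.npz",**d); P=pts(d).reshape(-1,3); hsv=cv2.cvtColor(d["img"],cv2.COLOR_RGB2HSV).reshape(-1,3)
    w=(hsv[:,0]>8)&(hsv[:,0]<30)&(hsv[:,1]>80)&(hsv[:,2]>60)
    X=(P[:,:2]-o)@ex*1000; Y=(P[:,:2]-o)@ey*1000; Z=P[:,2]*1000
    def rep(name,s,A,B):
        s=s&w
        if s.sum()<8: return print(n,name,"few",s.sum())
        l=np.polyfit(A[s],B[s],1); r=B[s]-np.polyval(l,A[s]); g=abs(r)<2*np.std(r)+.5; l=np.polyfit(A[s][g],B[s][g],1)
        print(n,name,g.sum(),"med",np.median(B[s][g]).round(2),"p5/95",np.percentile(B[s][g],[5,95]).round(1),"slope deg",np.degrees(np.arctan(l[0])).round(2),"at mid",np.median(A[s][g]).round(0))
    rep("shelf left",(X>10)&(X<135)&(Z>10)&(Z<62)&(abs(Y-134)<8),X,Y)
    rep("tray left",(X>-125)&(X<-30)&(Z>8)&(Z<44)&(abs(Y+35)<8),X,Y)
    rep("rim left",(X>-125)&(X<-30)&(Z>46)&(Z<54)&(abs(Y+37)<6),X,Y)
    rep("rim right",(X>-125)&(X<-30)&(Z>46)&(Z<54)&(abs(Y+109)<6),X,Y)
    rep("inner right",(X>-120)&(X<-40)&(Z>18)&(Z<44)&(abs(Y+107)<6),X,Y)
    rep("rim rear",(X>-70)&(X<-20)&(Z>45)&(Z<54)&(abs(Y+73)<20),Y,X)
    rep("panel front",(X>-150)&(X<-120)&(Z>10)&(Z<50)&(abs(Y+73)<40),Y,X)
    for nm,y0,y1 in (("R upright",-142,-106),("M upright",-40,-5)):
        s=w&(X>-4)&(X<5)&(Z>8)&(Z<52)&(Y>y0)&(Y<y1); print(n,nm,s.sum(),np.percentile(Y[s],[3,50,97]).round(1) if s.sum()>4 else "")
E
python3 lat2.py 6
```

```text
side shelf left 211 med 132.58 p5/95 [129.4 135.6] slope deg 0.41 at mid 73.0
side tray left 94 med -34.71 p5/95 [-39.8 -30.8] slope deg 2.39 at mid -91.0
side rim left 17 med -34.76 p5/95 [-39.6 -33. ] slope deg -1.53 at mid -96.0
side rim right 15 med -105.85 p5/95 [-108.5 -103.6] slope deg 1.74 at mid -98.0
side inner right 61 med -107.33 p5/95 [-112.7 -102. ] slope deg 1.02 at mid -88.0
side rim rear few 6
side panel front 71 med -141.37 p5/95 [-144. -122.] slope deg 0.45 at mid -77.0
side R upright 19 [-131.  -120.5 -113.1]
side M upright 2 
top shelf left few 0
top tray left few 0
top rim left few 2
top rim right few 0
top inner right few 0
top rim rear few 0
top panel front few 1
top R upright 5 [-134.4 -132.6 -130.9]
top M upright 0
```

Measured left-face to left-face, the narrow tray is about 1.5 mm too far left. I'll grip its front panel, correct that and insert it.

apply_moves(
  targets=[
    [[0,-0.065,0],0],
    [[0,0,0.327],0],
    [[0,0,0.327],0],
    [[0,0,0.327],0],
    [[0,0,0.327],0],
    [[0,0,0.327],0],
    [[0,0,0],0],
  ],
)

```text
time: 25.52
tool_pos: [0.4133, -0.3975, 0.0222]
tool_rot: [-179.9, -0.1, 88.1]
ft_force: [0.1, 0.3, 0.6]
opening: 0.0499
gripper_force: 0.0
```

apply_moves(
  targets=[
    [[0,0,0],0],
    [[0,0,0],0],
    [[0,0,0],0],
    [[0,0,0],0],
    [[0,0,0],0],
    [[0,0,0],0],
    [[0,0,0],0],
    [[0,0,0],0],
  ],
  gripper=1,
)

```text
time: 26.52
tool_pos: [0.4143, -0.3985, 0.0244]
tool_rot: [180.0, 0.0, 88.1]
ft_force: [-1.0, -0.7, 2.7]
opening: 0.0099
gripper_force: 15.0
```

apply_moves(
  targets=[
    [[-0.025,0.1,0],0],
    [[0,0.1,0],0],
    [[0,0.1,0],0],
    [[0,0.1,0],0],
    [[0,0.1,0],0],
    [[0,0,0],0],
    [[0,0,0],0],
  ],
)

```text
time: 27.4
tool_pos: [0.4445, -0.4013, 0.0244]
tool_rot: [180.0, 0.0, 88.1]
ft_force: [0.4, -2.0, 2.4]
opening: 0.01
gripper_force: 15.0
```

```bash
python3 lat2.py 7 | grep -vE "few"; python3 - <<'E'
from h import *
a=np.load("top7.npz")["img"][170:260,275:395]; b=np.load("side7.npz")["img"][120:195,250:350]
cv2.imwrite("pics/c5.png",np.hstack([cv2.resize(a,(400,300),interpolation=2),cv2.resize(b,(400,300),interpolation=2)])[:,:,::-1])
E
```

```text
side shelf left 217 med 132.47 p5/95 [129.  136.3] slope deg 0.34 at mid 71.0
side tray left 104 med -36.19 p5/95 [-40.4 -30.2] slope deg -2.34 at mid -73.0
side rim left 17 med -34.52 p5/95 [-40.4 -31.8] slope deg -3.3 at mid -79.0
side inner right 28 med -108.38 p5/95 [-111.2 -103.6] slope deg -1.17 at mid -60.0
side R upright 10 [-130.4 -120.  -114.7]
side M upright 3 
top R upright 9 [-134.7 -131.1 -127.5]
top M upright 0
```

View pics/c5.png

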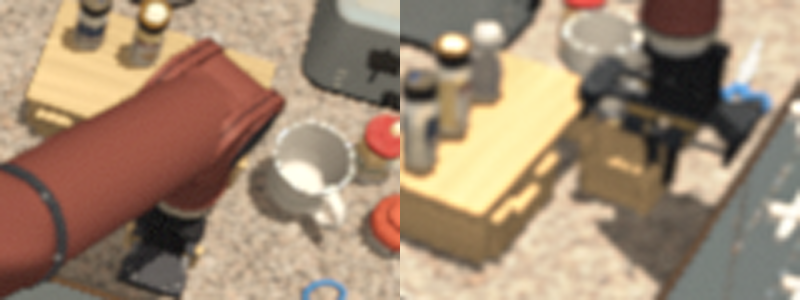

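The tray is centred to within about 0.3 mm. Before inserting I'll check the clearance to the mug and jars.

```bash
python3 - <<'E'
from h import *
for n in ("top","side"):
    d=dict(np.load(f"{n}0.npz")); P=pts(d).reshape(-1,3); 
    s=(P[:,2]>.08)&(P[:,2]<.1)&(P[:,0]>.4)&(P[:,0]<.75)&(P[:,1]<-.46)&(P[:,1]>-.65); print("mug",s.sum(),np.percentile(P[s,0],[2,98]),np.percentile(P[s,1],[2,98]))
    s=(P[:,2]>.09)&(P[:,2]<.18)&(P[:,0]>.54)&(P[:,0]<.72)&(P[:,1]>-.46)&(P[:,1]<-.2); print("jars",s.sum(),np.percentile(P[s,0],[2,98]),np.percentile(P[s,1],[2,98]))
E
```

```text
mug 379 [0.53367579 0.72550475] [-0.64346804 -0.49615152]
jars 436 [0.63696379 0.67635121] [-0.40253753 -0.22916844]
mug 255 [0.53425346 0.74348482] [-0.6401123  -0.49538823]
jars 483 [0.63924831 0.67705991] [-0.39030406 -0.22347282]
```

Clearances: the mug is 55 mm from the gripper body and the jars start at x ≥ 0.637. Inserting now.

apply_moves(
  targets=[
    [[0,0.1,0],0],
    [[0,0.1,0],0],
    [[0,0.1,0],0],
    [[0,0.1,0],0],
    [[0,0.1,0],0],
    [[0,0,0],0],
    [[0,0,0],0],
  ],
)

```text
time: 28.38
tool_pos: [0.4741, -0.4021, 0.0244]
tool_rot: [-180.0, 0.0, 88.1]
ft_force: [-1.3, -0.6, 5.9]
opening: 0.0098
gripper_force: 15.0
```

apply_moves(
  targets=[
    [[0,0.1,0],0],
    [[0,0.1,0],0],
    [[0,0.1,0],0],
    [[0,0,0],0],
    [[0,0,0],0],
  ],
)

```text
time: 29.0
tool_pos: [0.492, -0.4027, 0.0244]
tool_rot: [-180.0, 0.0, 88.1]
ft_force: [-0.4, -0.3, 4.4]
opening: 0.0101
gripper_force: 15.0
```

apply_moves(
  targets=[
    [[0,0.1,0],0],
    [[0,0.1,0],0],
    [[0,0.1,0],0],
    [[0,0,0],0],
    [[0,0,0],0],
  ],
)

```text
time: 29.62
tool_pos: [0.51, -0.4033, 0.0245]
tool_rot: [-180.0, 0.0, 88.0]
ft_force: [-1.8, -0.8, 5.5]
opening: 0.0099
gripper_force: 15.0
```

apply_moves(
  targets=[
    [[0,0,0],0],
    [[0,0,0],0],
    [[0,0,0],0],
  ],
  gripper=0.5,
)

```text
time: 30.0
tool_pos: [0.51, -0.4029, 0.0239]
tool_rot: [-180.0, -0.0, 88.1]
ft_force: [0.5, 0.1, 0.3]
opening: 0.0215
gripper_force: 0.0
```

apply_moves(
  targets=[
    [[0,0,-0.33],0],
    [[0,0,-0.33],0],
    [[0,0,-0.33],0],
    [[0,0,-0.33],0],
    [[0,-0.26,0],0],
    [[0,-0.26,0],0],
    [[0,-0.26,0],0],
    [[0,0,0],0],
  ],
)

```text
time: 31.0
tool_pos: [0.4612, -0.4021, 0.1029]
tool_rot: [-179.9, -0.0, 87.9]
ft_force: [-0.3, 0.1, 0.1]
opening: 0.0221
gripper_force: 0.0
```

apply_moves(
  targets=[
    [[0,0,0.33],0],
    [[0,0,0.33],0],
    [[0,0,0.33],0],
    [[0,0,0.33],0],
    [[0,0,0],0],
    [[0,0.1,0],0],
    [[0,0.1,0],0],
    [[0,0.1,0],0],
    [[0,0.1,0],0],
    [[0,0.1,0],0],
    [[0,0.1,0],0],
    [[0,0,0],0],
    [[0,0,0],0],
  ],
  gripper=1,
)

```text
time: 32.62
tool_pos: [0.4994, -0.4028, 0.0242]
tool_rot: [180.0, -0.0, 88.1]
ft_force: [0.2, -0.7, -0.2]
opening: 0.0008
gripper_force: 0.0
```

apply_moves(
  targets=[
    [[0,0.1,0],0],
    [[0,0.1,0],0],
    [[0,0.1,0],0],
    [[0,0.1,0],0],
    [[0,0,0],0],
    [[0,0,0],0],
  ],
)

```text
time: 33.38
tool_pos: [0.5236, -0.4036, 0.0243]
tool_rot: [180.0, 0.0, 88.1]
ft_force: [-0.4, -0.4, -0.0]
opening: 0.0002
gripper_force: 0.0
```

apply_moves(
  targets=[
    [[0,0.05,0],0],
    [[0,0.05,0],0],
    [[0,0.05,0],0],
    [[0,0,0],0],
    [[0,0,0],0],
  ],
)

```text
time: 34.0
tool_pos: [0.5326, -0.4038, 0.0243]
tool_rot: [180.0, -0.0, 88.1]
ft_force: [-0.6, -0.1, -0.5]
opening: 0.0005
gripper_force: 0.0
```

apply_moves(
  targets=[
    [[0,0.025,0],0],
    [[0,0,0],0],
    [[0,0,0],0],
  ],
)

```text
time: 34.38
tool_pos: [0.5338, -0.404, 0.0242]
tool_rot: [-180.0, -0.0, 88.1]
ft_force: [0.3, -0.1, 0.0]
opening: 0.0007
gripper_force: 0.4
```

apply_moves(
  targets=[
    [[0,0.02,0],0],
    [[0,0,0],0],
    [[0,0,0],0],
  ],
)

```text
time: 34.75
tool_pos: [0.5345, -0.4041, 0.0242]
tool_rot: [-179.9, -0.0, 88.0]
ft_force: [-3.5, 0.3, 1.7]
opening: 0.0005
gripper_force: 2.3
```

Contact came at x = 0.5345, where I predicted 0.5344. One more slight press, then I'll retract and look.

apply_moves(
  targets=[
    [[0,0.02,0],0],
    [[0,0,0],0],
    [[0,0,0],0],
  ],
)

```text
time: 35.12
tool_pos: [0.5346, -0.4041, 0.0241]
tool_rot: [-179.8, -0.0, 88.0]
ft_force: [-10.3, 2.5, 6.0]
opening: 0.0002
gripper_force: 4.7
```

apply_moves(
  targets=[
    [[0,-0.25,0],0],
    [[0,-0.25,0],0],
    [[0,0,-0.5],0],
    [[0,0,-0.5],0],
    [[0,0,-0.5],0],
    [[0,0,-0.5],0],
    [[-0.5,-0.8,0],0],
    [[-0.5,-0.8,0],0],
    [[-0.5,-0.8,0],0],
    [[-0.5,-0.8,0],0],
    [[-0.5,-0.3,0],0],
    [[-0.5,0,0],0],
    [[0,0,0],0],
  ],
)

```text
time: 36.75
tool_pos: [0.2885, -0.5775, 0.1439]
tool_rot: [180.0, 0.0, 87.9]
ft_force: [1.1, 0.4, 0.6]
opening: 0.0006
gripper_force: 0.0
```

```bash
python3 home.py 9; python3 - <<'E'
from h import *
for n in ("top","side"):
    for k in (0,9):
        d=dict(np.load(f"{n}{k}.npz")); P=pts(d).reshape(-1,3); s=(P[:,2]>.09)&(P[:,2]<.18)&(P[:,0]>.54)&(P[:,0]<.72)&(P[:,1]>-.46)&(P[:,1]<-.2); print("jars",n,k,s.sum(),P[s,:2].mean(0).round(4))
a=np.load("top9.npz")["img"][160:250,270:390]; b=np.load("side9.npz")["img"][120:195,230:330]
cv2.imwrite("pics/c6.png",np.hstack([cv2.resize(a,(400,300),interpolation=2),cv2.resize(b,(400,300),interpolation=2)])[:,:,::-1])
E
```

```text
side wide (-20, 10) 19 panel/front X pct10,50 [-10.2  -8.7] Y [-15.2   8.6]
side wide (92, 122) 45 panel/front X pct10,50 [-9.9 -7.7] Y [ 92.1 120.4]
side narrow (-122, -92) 20 panel/front X pct10,50 [-10.2  -8.1] Y [-114.5  -92.3]
side narrow (-54, -24) 34 panel/front X pct10,50 [-10.2  -7.7] Y [-51.9 -25.8]
side shelf front 1.5 36
top wide (-20, 10) 35 panel/front X pct10,50 [-12.4 -10.3] Y [-19.1   8.8]
top wide (92, 122) 34 panel/front X pct10,50 [-12.8  -9.7] Y [ 93.2 121.4]
top narrow (-122, -92) 38 panel/front X pct10,50 [-12.   -9.6] Y [-121.3  -93.4]
top narrow (-54, -24) 40 panel/front X pct10,50 [-11.2  -9.6] Y [-52.5 -24.3]
top shelf front 0.6 58
jars top 0 436 [ 0.6486 -0.3143]
jars top 9 435 [ 0.6485 -0.3146]
jars side 0 483 [ 0.6537 -0.2962]
jars side 9 496 [ 0.6539 -0.2953]
```

View pics/c6.png

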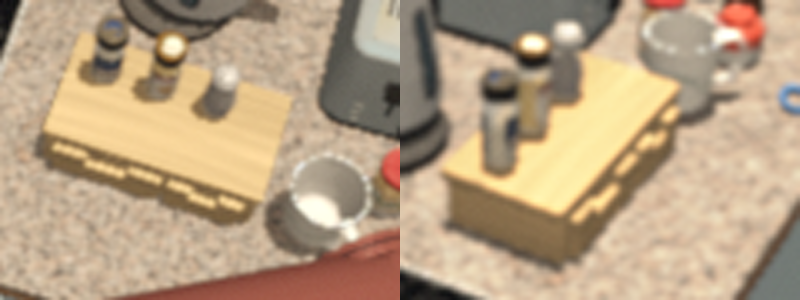

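Both trays are home: the panels sit flush and even across their width, about 10 mm proud of the shelf front. The jars and mug haven't moved, and the arm is clear of everything. Handing in.

```bash
python3 -c "from plant import bot;print(bot.close_job())"
```

```text
the job is handed in; nothing more can be done
None
```

Both trays are back in their matching bays with their front panels against the uprights, the jars haven't moved, and the job was handed in at about 37 s; I didn't re-check the pegs once the trays were in.

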